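# Rock the angle gauge on the log's knot to its set mark and hold it

### The arm

A 7-joint arm with a two-finger parallel gripper is mounted at the origin on the work surface. World frame = base frame: x ahead of the robot, y to its left, z up, the work surface at z = 0. Lengths are in mm, angles in rad, forces in N, time in s.
With the tool pointing down it reaches from about 400 to 900 mm from the base axis. Payload 5.5 kg.
Tool frame: the origin (TCP) lies at the very end of the fingers, on their centre line; the grasp point (between the pads) lies 19 mm behind it; z points along the fingers, y is the direction in which the jaws open and shut (so a half turn about z gives the same grasp; the last joint's range is limited). The gripper opens to 92 mm and grips with 3 to 60 N. Pads are 19 mm wide; open, the fingers measure 130 mm over their backs; the gripper's body (75 mm by 190 mm) begins 47 mm behind the grasp point.
Start: joints at [-1.036, 0.501, -0.427, 1.55, 0.221, 1.138, -0.21], TCP at [174.464, 626.149, 201.229] pointing down, gripper open.
Joint ranges: [-2.88, 2.88], [-0.31, 2.03], [-1.54, 1.56], [0.2, 2.42], [-1.41, 4.55], [0.19, 2.02], [-2.57, 2.57]. Speed limits (rad/s): [2.57, 2.57, 3.14, 3.14, 3.14, 3.14, 3.14].

### API

Orientations are given as a unit quaternion [x, y, z, w].
In Python, from rig import robot gives the robot as it stands.
- The arm moves only by the shell command python3 -m crank 'ROWS' [OPENING] [FORCE]. ROWS is JSON, a list of rows, each a list of 6 numbers: the shift along the tool's x, y, z in mm, then the turn, a rotation vector about the tool's x, y, z in degrees. A call has 1 to 8 rows; each row is the pose to reach, as a shift and turn from the pose commanded when the call began, along the tool's axes at that moment; what a row does not reach only later rows make up. A row lasts 1/10 s, in which the tool goes at most 50 mm and 8.59 degrees, less where a joint would pass 70% of its speed; a pose out of reach is approached as far as the arm can. A call with a gripper value outside its range is refused whole. OPENING is the finger opening in mm, from 0 to 91.8, set as the call begins (- or left out, the last holds). The fingers move at their own pace and stop on an object; FORCE is the grip in N (left out, the last holds). Time passes only in rows, so rows that repeat a pose let the fingers close. It gives the time, the measured TCP pose, the force and the opening at its end, in the units of the state.
- robot.read_state(): the state, without advancing time (a new reading comes with each control period).
- robot.read_camera(name): name is "scene" or "top" or "wrist"; returns a dict with "image" (384x512x3 uint8, red, green, blue), "camera_matrix" (3x3 intrinsics, pixels), "world_from_camera" (4x4, takes a point from camera to world coordinates). Camera axes: x right, y down, z forward; pixel columns grow to the right and rows downward; lengths in mm; the calibration is good to about 2 mm. A picture is of the moment at which its call begins. There is no depth.
- robot.close_job(): hands the job in, once; it reports no verdict.
The state is a dict: "clock": time; "qpos": joint angles; "qd": joint speeds; "joint_efforts": joint torques, N m; "position": TCP position; "eef_rot": TCP orientation; "wrist_force": force on the tool from outside, world axes, zero at the start; "ft_torque": the same for the moment, N m; "grip_width": finger opening in mm.
Only numpy, scipy, OpenCV 4.12 (cv2) and the standard library are available. Lean on these libraries where they do the work, as an engineer would, in place of code of your own. Each camera call takes 0.05 s, during which the arm holds its last target.

### The job

Pick up the pendulum angle gauge by its top edge and stand it upright on the knot that rises from the log in the cradle: the middle of its long foot on the knot, the foot square across the log. Then rock it sideways on the knot until the swinging pointer settles on the middle of the index tab on the dial's rim, and finish still holding it there, foot resting lightly on the knot, so that I can measure the gap under each end. Leave the other things on the bench where they are.

Things in the scene. Friction and masses are not known exactly. Their poses are not given: they have to be found in the camera images.
- gauge: Pendulum angle gauge, aluminium, about 0.5 kg (varies by a quarter), standing on the bench. Origin: centre of its foot's underside; z up; x the way the dial faces (away from the robot, within 25 deg); y along the foot. Foot: flat bar 180 (y) x 30 (x) x 14 mm high. On it a flat housing 120 mm wide (y), 22 mm thick (x), up to 160 mm height. Centre of mass 66 mm up, on the middle line.
- gauge_top (a point): Middle of the housing's top edge, 160 mm above the foot's underside. Grip here, front to back across the 22 mm of plain parallel faces; the dial (on the +x face, radius 55.5 mm, centre 73 mm above the underside, standing 2 to 4 mm proud to look at but not felt) ends at 129 mm height, the dark grip strips reach from 131 mm to 157 mm. Axes as the gauge's.
- foot_middle (a point): Centre of the underside of the gauge's foot (the gauge's origin).
- pointer (a joint): Gauge's reading, rad: angle of the long black weighted pointer that hangs by gravity from the dial's centre, swings 3 times a second and settles in about a second. 0 with the gauge upright, free to 1.6 either way. If the gauge's top leans by an angle towards its own +y (a turn about its -x), the pointer reads that angle as positive: for +0.2, lean the top 0.2 rad to the gauge's +y.
- index (a joint): Setting of the index, rad: a short thick dark tab, 6 mm wide, on the lower dial rim (45 to 58 mm from the dial's centre), preset between 0.14 and 0.32 and stiff. Same zero and sign as the pointer: the pointer is on the tab when both read the same. Positive: the tab lies from the lowest mark towards the gauge's +y (to the right when one faces the dial).
- pointer_tip (a point): Tip of the pointer, 44 mm from its pivot at the dial's centre, which lies on the middle line 73 mm above the foot's underside.
- index_tip (a point): Inner end of the index tab, 45 mm from the dial's centre.
- log: Bark-covered log, 90 mm diameter, 240 mm long, strapped in a low wooden V cradle (270 x 130 mm) fixed to the bench. Origin: centre of the cradle's underside; x along the log, roughly away from the robot (within 15 deg); z up. Log axis 61 mm, top 106 mm above the bench. Mid-length a knot stands up from the crown (see knot_axis). A pruned branch stub sticks out a little on the -y side, nearer the robot.
- knot_axis (a point): The knot is a rounded ridge along the log, the top of a lying round bar of radius 20 mm, straight for 60 mm, fading into the bark at its ends. This point is the middle of the bar's axis, 100 mm above the bench, 20 mm below the knot's top (120 mm). Axes as the log's. Rigid; a gauge let go on the knot tips over sideways, and a foot rolls on it with ordinary friction.
- chuck: Bystander: steel four-jaw lathe chuck, 96 mm across, 68 mm high; origin under its centre.
- live_centre: Bystander: steel lathe centre standing on its head, 40 mm across, 89 mm high; origin under its centre.
- tape_measure: Bystander: grey tape measure, 66 x 36 x 62 mm (65 mm with its button); origin under its centre.
- mallet: Bystander: round turned wooden mallet standing on its head, 92 mm across, 224 mm high; origin under its centre.
- glue: Bystander: white glue bottle, 60 mm across, 170 mm high; origin under its centre.
- wood_bowl: Bystander: small turned wooden bowl, 140 mm across, 50 mm high; origin under its centre.
- packers: Bystander: three thin wooden packing slips in a pile, about 30 x 100 x 12 mm; origin under the centre.
- gouge: Bystander: turning gouge with a long wooden handle, lying along its x, 460 mm long, 33 mm thick; origin under it, 200 mm from the handle's end.
There are look-alikes about, which are no part of the job. Of the things that look like the gauge, the smaller one is meant.

How it is judged:
By the outcome, as a careful person would: the job done as asked, in the order asked, and still so for the second after the job is handed in, while the arm keeps its last pose, push and grip.
It also fails if it takes over 45 s, if anything falls off the work surface, if the arm or the gripper's body presses on something with over 40 N, if the wrist force passes 120 N, or if a joint passes its speed limit or range.

## Working session

There is one attempt and no reset: what is moved stays moved. The work goes in short steps, Python scripts to look and compute and a shell command to move; the robot and the scene stay as the last step left them, time stands still between calls to the robot, and variables do not carry over. Pictures are saved under pics/ and viewed, and the job is handed in when it is done.

```bash
mkdir -p pics; ls
python3 - <<'E'
from rig import robot
import cv2,json
s=robot.read_state(); print(s)
for n in ["scene","top","wrist"]:
    c=robot.read_camera(n); cv2.imwrite(f"pics/{n}0.png",c["image"][:,:,::-1])
    print(n,c["camera_matrix"].tolist(),c["world_from_camera"].round(3).tolist())
E
```

```text
pics
{'clock': 0.0, 'qpos': array([-1.03577839,  0.5018479 , -0.4267907 ,  1.55143443,  0.2208067 ,
        1.13829348, -0.21027585]), 'qd': array([ 0.00059611,  0.00078801,  0.00042938, -0.00019323, -0.00067607,
        0.00108712, -0.00106935]), 'joint_efforts': array([ 1.17387452e-03, -5.66596985e+01, -5.81627816e+00, -2.79117519e+01,
       -6.87789498e-02,  3.07477929e-02,  1.81345667e-04]), 'position': array([174.3582309 , 625.40956261, 200.18479745]), 'eef_rot': array([ 1.35452112e-01,  9.90783427e-01, -9.49091399e-04, -1.61612630e-04]), 'wrist_force': array([ 0.47356242, -0.58979694, -0.7239407 ]), 'ft_torque': array([ 0.00718576, -0.01842785, -0.0346663 ]), 'grip_width': 91.74181511123481}
scene [[461.94832725785415, 0.0, 251.67526401012015], [0.0, 461.94832725785415, 187.97070264825356], [0.0, 0.0, 1.0]] [[0.871, 0.306, -0.384, 1027.843], [0.491, -0.525, 0.695, -827.047], [0.011, -0.794, -0.608, 842.535], [0.0, 0.0, 0.0, 1.0]]
top [[392.18772032229214, 0.0, 252.2468321782169], [0.0, 392.18772032229214, 192.04902424992093], [0.0, 0.0, 1.0]] [[-0.0, -0.987, 0.16, 373.63], [-1.0, 0.001, 0.004, -12.992], [-0.004, -0.16, -0.987, 1308.566], [0.0, 0.0, 0.0, 1.0]]
wrist [[305.41692680028734, 0.0, 256.65378026195884], [0.0, 305.41692680028734, 189.57039106745873], [0.0, 0.0, 1.0]] [[0.269, 0.926, 0.266, 102.877], [0.963, -0.258, -0.076, 645.298], [-0.002, 0.276, -0.961, 384.448], [0.0, 0.0, 0.0, 1.0]]
```

View pics/scene0.png

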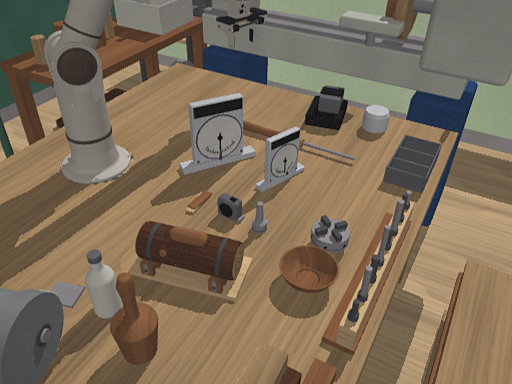

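View pics/top0.png

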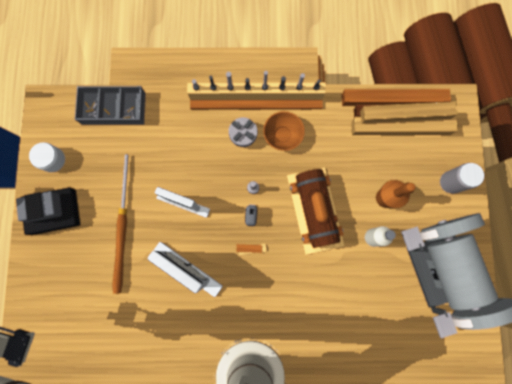

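View pics/wrist0.png

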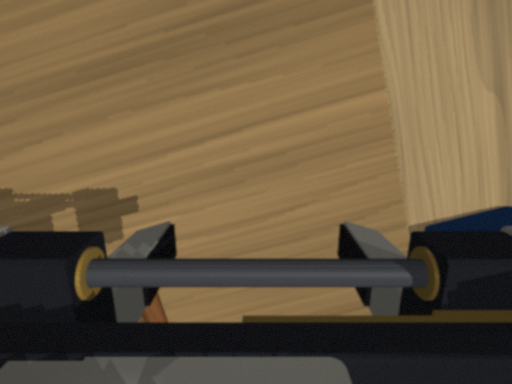

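The small gauge is at about (182,202) in the top view and (283,160) in the scene view. The log is at (317,208) in the top view. I'll zoom in on both.

Run:
```python
import cv2,numpy as np
a=cv2.imread("pics/top0.png"); 
g=cv2.resize(a[170:230,140:230],None,fx=8,fy=8,interpolation=cv2.INTER_CUBIC)
l=cv2.resize(a[155:260,275:355],None,fx=7,fy=7,interpolation=cv2.INTER_CUBIC)
cv2.imwrite("pics/tg.png",g[:,:]);
b=cv2.imread("pics/scene0.png")
cv2.imwrite("pics/tl.png",np.vstack([l])[:600]*1); 
cv2.imwrite("pics/sg.png",cv2.resize(b[120:200,245:315],None,fx=7,fy=7,interpolation=cv2.INTER_CUBIC))
cv2.imwrite("pics/sl.png",cv2.resize(b[210:300,120:260],None,fx=5.5,fy=5.5,interpolation=cv2.INTER_CUBIC))
```

```text
(no output)
```

View pics/tg.png

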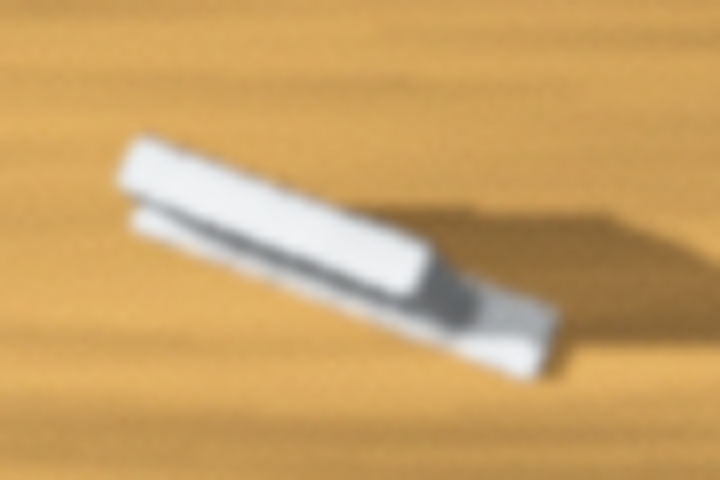

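View pics/tl.png

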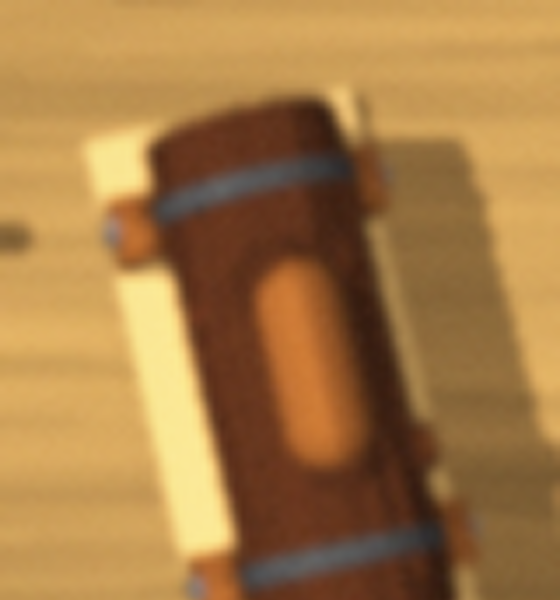

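View pics/sg.png

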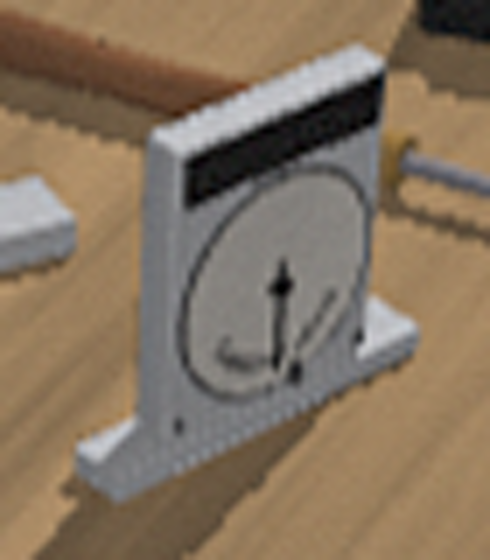

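View pics/sl.png

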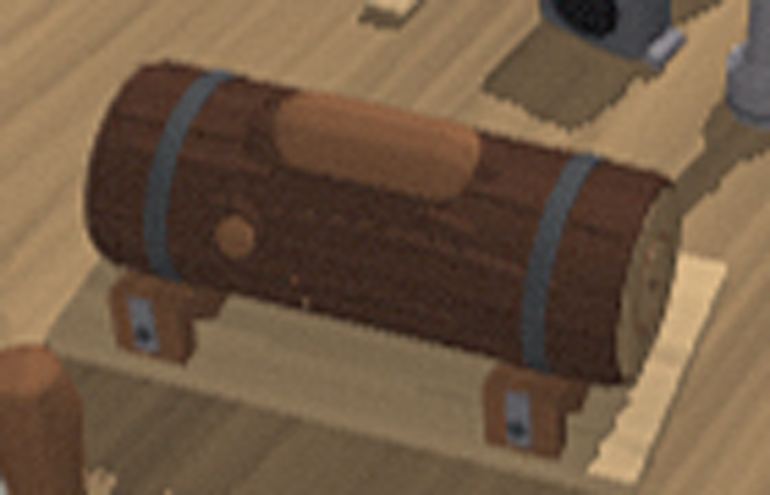

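```bash
cat > h.py <<'E'
import numpy as np,cv2
from scipy.optimize import least_squares
from scipy.spatial.transform import Rotation as R
C={}
C['scene']=(np.array([[461.94832725785415,0,251.67526401012015],[0,461.94832725785415,187.97070264825356],[0,0,1]]),None)
def proj(cam,P):
    K,T=cam; P=np.atleast_2d(P); q=(P-T[:3,3])@T[:3,:3]; q=q@K.T; return q[:,:2]/q[:,2:]
def ray(cam,uv):
    K,T=cam; d=np.linalg.inv(K)@np.array([uv[0],uv[1],1.]); return T[:3,3],T[:3,:3]@d
def atz(cam,uv,z):
    o,d=ray(cam,uv); return o+d*(z-o[2])/d[2]
def up(p,f,ox,oy): return np.array([(p[0]+.5)/f-.5+ox,(p[1]+.5)/f-.5+oy])
def tri(o1,d1,o2,d2):
    A=np.stack([d1,-d2],1); t=np.linalg.lstsq(A,o2-o1,rcond=None)[0]
    a=o1+d1*t[0];b=o2+d2*t[1]; return (a+b)/2,np.linalg.norm(a-b)
def Tg(x,y,z,yaw): return lambda P:np.asarray(P)@R.from_euler('z',yaw).as_matrix().T+[x,y,z]
E
python3 - <<'E'
from h import *
from rig import robot
import pickle
cams={}
for n in ["scene","top"]:
    c=robot.read_camera(n); cams[n]=(c["camera_matrix"],c["world_from_camera"])
pickle.dump(cams,open("cams.pkl","wb"))
t=[((11,60,160),(145,133)),((-11,60,160),(118,183)),((11,-60,160),(434,243)),((-11,-60,160),(412,298)),((-15,-90,14),(535,381)),((15,-90,14),(558,308))]
s=[((11,-60,160),(181,157)),((11,60,160),(386,74)),((-11,60,160),(358,46)),((-11,-60,160),(152,130)),((15,-90,0),(122,501)),((-15,-90,14),(77,452)),((15,90,14),(420,330))]
L=[];
for P,u in t: L.append(('top',P,up(u,8,140,170)))
for P,u in s: L.append(('scene',P,up(u,7,245,120)))
def res(p,full=False):
    r=np.array([proj(cams[n],Tg(*p)(P)[None])[0]-u for n,P,u in L]); return r if full else r.ravel()
f=least_squares(res,[550,200,0,-.3],loss='soft_l1'); print(f.x,np.degrees(f.x[3])); print(res(f.x,True).round(2))
for n in['top','scene']:
    LL=L; L=[l for l in LL if l[0]==n]; print(n,least_squares(res,f.x).x); L=LL
# log
tl=lambda p:up(p,7,275,155)
print("knot ends",atz(cams['top'],tl((290,258)),108),atz(cams['top'],tl((330,470)),108))
for z in (61,):
  for p in [(152,150),(240,540),(335,115),(440,540)]: print(atz(cams['top'],tl(p),z))
for p in [(88,145),(350,85)]: print('cr',atz(cams['top'],tl(p),15))
sl=lambda p:up(p,5.5,120,210)
# scene knot ends at top ridge line
print("knot scene",atz(cams['scene'],sl((282,100)),115),atz(cams['scene'],sl((478,150)),115))
E
```

```text
[ 5.47746797e+02  2.23898323e+02 -1.77825107e+00 -3.64157051e-01] -20.864662107278676
[[-0.97 -0.58]
 [-0.49 -0.02]
 [ 0.15 -0.16]
 [ 0.09 -0.14]
 [-0.44 -0.8 ]
 [ 0.05 -0.07]
 [-0.47  0.41]
 [ 0.88 -1.28]
 [-0.35 -0.22]
 [-1.49  1.06]
 [-0.6   1.15]
 [-0.6  -0.34]
 [ 0.22  0.01]]
top [ 5.48578992e+02  2.25037880e+02 -1.32126019e+01 -3.70176393e-01]
scene [ 5.39674627e+02  2.43653975e+02 -1.51726023e+01 -3.66184562e-01]
knot ends [ 569.62269654 -206.2615017   108.        ] [ 475.66002802 -221.28676299  108.        ]
[ 628.03809431 -151.2684354    61.        ]
[ 447.9642392  -187.82107163   61.        ]
[ 644.51785671 -236.45787916   61.        ]
[ 447.92374218 -278.28893502   61.        ]
cr [ 639.8984421  -125.67328152   15.        ]
cr [ 669.27514499 -252.34839527   15.        ]
knot scene [ 480.66335704 -222.1908965   115.        ] [ 569.20416684 -206.16925496  115.        ]
```

```bash
cat >> h.py <<'E'
import pickle,os
if os.path.exists('cams.pkl'): cams=pickle.load(open('cams.pkl','rb'))
def toolR(gyaw,lean=0.,tiltx=None):
    # tool x=gauge y, y=gauge x, z=-gauge z ; lean: top toward gauge +y (turn about -x)
    G=R.from_euler('z',gyaw).as_matrix()@R.from_rotvec([-lean,0,0]).as_matrix()
    return np.stack([G[:,1],G[:,0],-G[:,2]],1)
def delta(p0,R0,p1,R1):
    R0=np.asarray(R0);d=R0.T@(np.asarray(p1)-p0); w=R.from_matrix(R0.T@R1).as_rotvec(degrees=True)
    return np.r_[d,w].round(2).tolist()
E
python3 - <<'E'
from h import *
from rig import robot
s=robot.read_state(); p0=s['position'];R0=R.from_quat(s['eef_rot']).as_matrix()
g=-.366; gx=np.array([np.cos(g),np.sin(g),0]);gy=np.array([-gx[1],gx[0],0]);z=np.array([0,0,1])
t=np.radians(32)
tx=-gx*np.cos(t)+z*np.sin(t); tz=-gx*np.sin(t)-z*np.cos(t); R1=np.stack([tx,np.cross(tz,tx),tz],1)
G=np.array([548,224,0])
c=robot.read_camera('wrist');T=c['world_from_camera']; 
off=R0.T@(T[:3,3]-p0); Rc=R0.T@T[:3,:3]; print(off); np.savez('hand.npz',off=off,Rc=Rc,K=c['camera_matrix'])
target=G+gx*140+[0,0,95]
print(target,delta(p0,R0,np.array([679,420,270]),R1),delta(p0,R0,target,R1))
Tc=np.eye(4);Tc[:3,:3]=R1@Rc;Tc[:3,3]=target+R1@off
print(Tc[:3,3],proj((c['camera_matrix'],Tc),np.array([G+z*73+gx*13,G+gx*13+z*20,G+gx*11+z*160,G+gx*15+gy*90,G+gx*15-gy*90])))
E
```

```text
[  74.17833012   -0.43131935 -184.1504912 ]
[678.72728828 173.89634645  95.        ] [-541.33, -62.89, -69.25, -1.56, 31.97, 5.24] [-607.14, -299.88, 105.95, -1.56, 31.97, 5.24]
[710.95417009 161.08288377 290.47699959] [[257.22316271  74.32013041]
 [257.15210523 108.21931167]
 [257.42843    -28.1673085 ]
 [342.19439976 119.88742859]
 [172.08689184 119.98037431]]
```

```bash
python3 -m crank '[[-541,-63,-69,-1.6,32,5.2],[-541,-63,-69,-1.6,32,5.2],[-541,-63,-69,-1.6,32,5.2],[-541,-63,-69,-1.6,32,5.2],[-541,-63,-69,-1.6,32,5.2],[-541,-63,-69,-1.6,32,5.2],[-541,-63,-69,-1.6,32,5.2],[-541,-63,-69,-1.6,32,5.2]]'
python3 - <<'E'
from h import *
from rig import robot
s=robot.read_state(); p0=s['position'];R0=R.from_quat(s['eef_rot']).as_matrix()
g=-.366; gx=np.array([np.cos(g),np.sin(g),0]);z=np.array([0,0,1])
t=np.radians(32)
tx=-gx*np.cos(t)+z*np.sin(t); tz=-gx*np.sin(t)-z*np.cos(t); R1=np.stack([tx,np.cross(tz,tx),tz],1)
print(p0,delta(p0,R0,[679,380,270],R1),delta(p0,R0,[679,174,95],R1))
E
```

```text
clock: 1.1
position: [542.0, 475.4, 251.3]
eef_rot: [0.175, 0.945, 0.051, -0.271]
wrist_force: [-0.1, 1.2, 0.9]
grip_width: 91.3
[542.00166988 475.43337839 251.27240595] [-127.46, -39.99, -101.88, 0.09, -0.02, 0.03] [-282.66, -232.61, 7.08, 0.09, -0.02, 0.03]
```

```bash
python3 -m crank '[[-42,-13,-34,0,0,0],[-85,-27,-68,0,0,0],[-125,-50,-90,0,0,0],[-155,-90,-75,0,0,0],[-190,-125,-50,0,0,0],[-225,-160,-30,0,0,0],[-255,-195,-10,0,0,0],[-280,-230,7,0,0,0]]'
python3 - <<'E'
from h import *
from rig import robot
s=robot.read_state(); print(s['position'])
c=robot.read_camera('wrist'); np.savez('w1.npz',**c); cv2.imwrite('pics/w1.png',cv2.resize(c['image'][:230,100:420,::-1],None,fx=2.5,fy=2.5,interpolation=cv2.INTER_CUBIC))
E
```

```text
clock: 1.9
position: [675.9, 189.9, 104.2]
eef_rot: [0.174, 0.945, 0.051, -0.271]
wrist_force: [1.4, -0.4, -0.7]
grip_width: 92.0
[675.85910745 189.87197491 104.16106124]
```

View pics/w1.png

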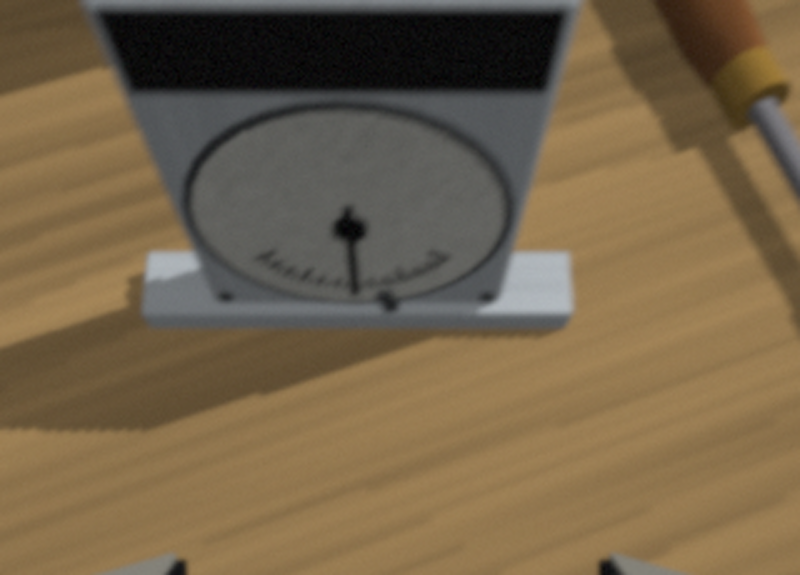

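Run:
```python
from h import *
c=np.load('w1.npz'); im=c['image'][:,:,::-1]
cv2.imwrite('pics/w1b.png',cv2.resize(im[78:134,165:310],None,fx=5.5,fy=5.5,interpolation=cv2.INTER_CUBIC))
cv2.imwrite('pics/w1c.png',cv2.resize(im[98:128,220:275],None,fx=14,fy=14,interpolation=cv2.INTER_CUBIC))
```

```text
(no output)
```

View pics/w1b.png

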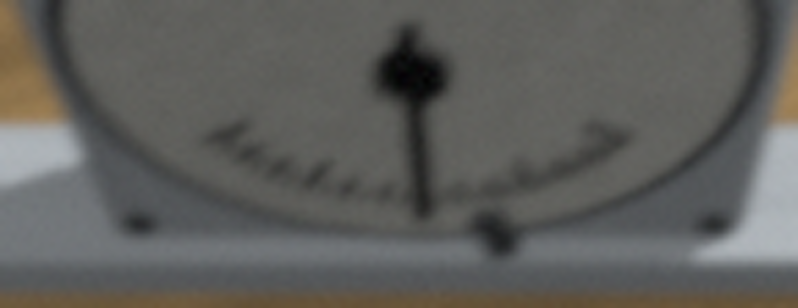

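View pics/w1c.png

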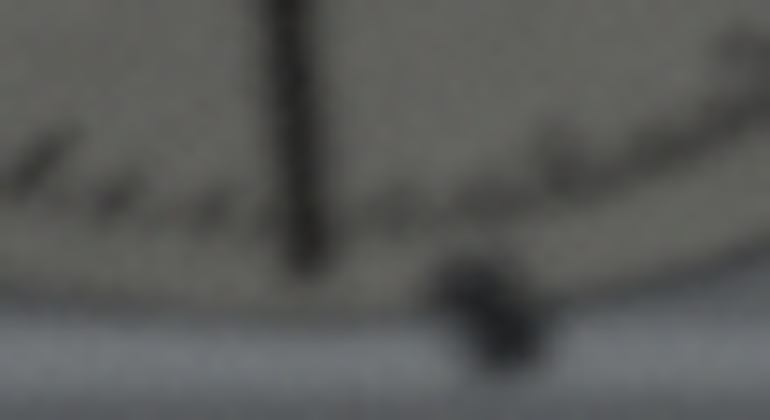

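Run:
```python
from h import *
c=np.load('w1.npz'); cam=(c['camera_matrix'],c['world_from_camera'])
w=lambda p:up(p,2.5,100,0); b=lambda p:up(p,5.5,165,78); d=lambda p:up(p,14,220,98)
L=[((15,-90,0),w((145,329))),((15,90,0),w((571,326))),((-15,-90,14),w((149,253))),((-15,90,14),w((571,253))),
((13,0,73),b((412,75))),((15,0,29),d((306,270))),((13,-55.5,73),w((186,203))),((13,55.5,73),w((513,203))),((13,0,128.5),w((342,103)))]
L2=[]
def res(p,full=False):
    M=R.from_rotvec(p[3:]).as_matrix()
    r=[proj(cam,M@np.array(P,float)+p[:3])[0]-u for P,u in L]
    r=np.array(r); return r if full else r.ravel()
f=least_squares(res,[548,224,0,0,0,-.366],loss='soft_l1'); print(f.x,np.degrees(f.x[3:])); print(res(f.x,1).round(2))
M=R.from_rotvec(f.x[3:]).as_matrix()
def inpl(u,x):
    o,dd=ray(cam,u); o=M.T@(o-f.x[:3]); dd=M.T@dd; q=o+dd*(x-o[0])/dd[0]; return q
tip=inpl(d((306,270)),15); piv=inpl(b((412,75)),15); print('tip',tip,'piv',piv,'ptr ang',np.arctan2(tip[1]-piv[1],piv[2]-tip[2]))
for u in [(487,310),(455,275),(512,350)]:
  for x in (13,15,16):
    q=inpl(d(u),x); print(u,x,q.round(1),'ang',np.arctan2(q[1],73-q[2]).round(3),'r',np.hypot(q[1],73-q[2]).round(1))
def res4(p): return res(np.r_[p[:3],0,0,p[3]])
print(least_squares(res4,[548,224,0,-.366],loss='soft_l1').x)
```

```text
[ 5.47848437e+02  2.23148741e+02  1.21292519e+00 -1.87708617e-03
 -5.67081521e-03 -3.61437457e-01] [ -0.10754912  -0.32491378 -20.70884084]
[[ 1.88  0.15]
 [-1.25  0.85]
 [-1.32 -1.26]
 [-0.26 -1.7 ]
 [ 0.39 -2.15]
 [ 0.73  0.69]
 [ 0.34  8.34]
 [ 0.35  8.01]
 [-0.76 -0.98]]
tip [15.         -0.65633353 30.34148763] piv [15.         -0.31605871 72.85604555] ptr ang -0.008003553817407838
(487, 310) 13 [13.  12.  21.1] ang 0.227 r 53.3
(487, 310) 15 [15.  12.  24.7] ang 0.243 r 49.8
(487, 310) 16 [16.  12.  26.5] ang 0.252 r 48.1
(455, 275) 13 [13.   9.7 26.1] ang 0.205 r 47.9
(455, 275) 15 [15.   9.8 29.6] ang 0.221 r 44.5
(455, 275) 16 [16.   9.8 31.3] ang 0.231 r 42.8
(512, 350) 13 [13.  13.8 15.2] ang 0.234 r 59.4
(512, 350) 15 [15.  13.8 18.9] ang 0.249 r 55.9
(512, 350) 16 [16.  13.8 20.7] ang 0.258 r 54.1
[ 5.47794091e+02  2.23222608e+02  1.62346361e+00 -3.60699606e-01]
```

Run:
```python
from h import *
from rig import robot
s=robot.read_state(); p0=s['position'];R0=R.from_quat(s['eef_rot']).as_matrix()
gx=np.array([np.cos(.361),-np.sin(.361),0]); gy=np.array([-gx[1],gx[0],0])
print(p0,(R0.T@(np.array([547.8,223.2,0])+gx*80+gy*6+[0,0,66]-p0)).round(1))
```

```text
[675.1109126  178.22084278  97.38643624] [29.9  2.8 55.8]
```

```bash
python3 -m crank '[[15,1,28,0,0,0],[30,3,56,0,0,0],[30,3,56,0,0,0],[30,3,56,0,0,0]]'
python3 - <<'E'
from h import *
from rig import robot
s=robot.read_state(); print(s['position'])
c=robot.read_camera('wrist'); np.savez('w2.npz',**c); im=c['image'][:,:,::-1]
cv2.imwrite('pics/w2.png',cv2.resize(im[:200,130:390],None,fx=3,fy=3,interpolation=cv2.INTER_CUBIC))
E
```

```text
clock: 2.35
position: [625.0, 214.3, 74.5]
eef_rot: [0.174, 0.945, 0.051, -0.272]
wrist_force: [1.0, 0.1, 0.1]
grip_width: 92.0
[625.02112641 214.31858249  74.47417988]
```

View pics/w2.png

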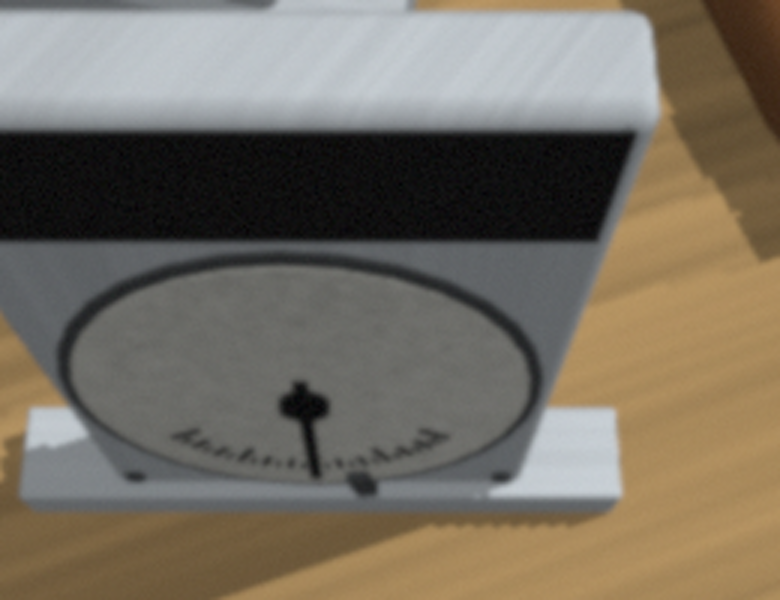

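Run:
```python
from h import *
from rig import robot
s=robot.read_state(); p0=s['position'];R0=R.from_quat(s['eef_rot']).as_matrix(); print(s['clock'],p0)
G=np.array([547.8,223.2,0]);R1=toolR(-.361)
print(delta(p0,R0,[650,190,270],R1),delta(p0,R0,G+[0,0,230],R1))
```

```text
2.4 [626.51430381 213.76304794  74.96243834]
[77.44, -13.42, -181.6, -24.89, -25.17, 87.22] [147.32, -19.03, -90.86, -24.89, -25.17, 87.22]
```

```bash
python3 -m crank '[[20,-3,-45,0,0,0],[40,-7,-90,-2.1,-2.1,7.3],[60,-10,-135,-4.2,-4.2,14.6],[77,-13,-182,-6.3,-6.3,22],[77,-13,-182,-8.4,-8.4,29.2],[100,-15,-160,-10.5,-10.5,36.5],[125,-17,-130,-12.6,-12.6,43.8],[147,-19,-91,-14.7,-14.7,51]]'
python3 - <<'E'
from h import *
from rig import robot
s=robot.read_state(); p0=s['position'];R0=R.from_quat(s['eef_rot']).as_matrix(); print(s['clock'],p0)
G=np.array([547.8,223.2,0]);R1=toolR(-.361)
print(delta(p0,R0,G+[0,0,230],R1),s['qpos'])
E
```

```text
clock: 3.2
position: [549.9, 222.9, 232.3]
eef_rot: [0.602, 0.789, 0.027, -0.121]
wrist_force: [0.2, 1.1, 0.3]
grip_width: 91.7
3.2 [549.94044605 222.89615189 232.29644654]
[0.3, -1.73, 2.62, -9.8, -10.65, 35.76] [-1.19906661e-01  4.22478616e-01 -2.18153872e-01  1.59095669e+00
 -1.50817163e-01  1.23237604e+00 -8.20935324e-05]
```

```bash
python3 -m crank '[[0,-2,2,-9.8,-10.6,35.8],[0,-2,2,-9.8,-10.6,35.8],[0,-2,2,-9.8,-10.6,35.8],[0,-2,2,-9.8,-10.6,35.8],[0,-2,2,-9.8,-10.6,35.8],[0,-2,2,-9.8,-10.6,35.8],[0,-2,2,-9.8,-10.6,35.8],[0,-2,2,-9.8,-10.6,35.8]]' 60
python3 - <<'E'
from h import *
from rig import robot
s=robot.read_state(); p0=s['position'];R0=R.from_quat(s['eef_rot']).as_matrix(); print(s['clock'],p0)
G=np.array([547.8,223.2,0]);R1=toolR(-.361)
print(delta(p0,R0,G+[0,0,126],R1),s['qpos'],s['wrist_force'])
c=robot.read_camera('wrist'); np.savez('w3.npz',**c); im=c['image'][:,:,::-1]
cv2.imwrite('pics/w3.png',im)
E
```

```text
clock: 4.0
position: [546.3, 222.2, 228.4]
eef_rot: [0.82, 0.572, -0.003, -0.002]
wrist_force: [0.3, 0.5, 0.3]
grip_width: 59.8
4.0 [546.28195456 222.22296478 228.41642417]
[1.62, 1.83, 102.4, -0.42, 0.1, 0.43] [-0.3684224   0.34118514 -0.07706468  1.68157034  0.02412097  1.12621482
 -0.80515454] [0.33991336 0.51082865 0.32216634]
```

View pics/w3.png

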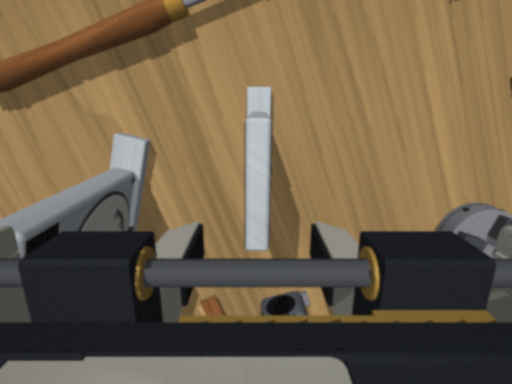

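Run:
```python
from h import *
im=cv2.imread('pics/top0.png'); cv2.imwrite('pics/big.png',cv2.resize(im[230:310,135:235],None,fx=7,fy=7,interpolation=cv2.INTER_CUBIC))
G=np.array([547.8,223.2,0]);g=-.361;M=R.from_euler('z',g).as_matrix()
# project body footprint corners at z=192..260
for z in(192,230): print(proj(cams['top'],[G+M@np.array([a,b,z]) for a,b in[(-95,-37),(-95,37),(95,37),(95,-37)]]).round(0).tolist())
for z in (0,160,200,230): print(z,[atz(cams['top'],u,z)[:2].round(0).tolist() for u in [(162,243),(203,287)]])
```

```text
[[171.0, 230.0], [147.0, 221.0], [173.0, 160.0], [196.0, 169.0]]
[[168.0, 229.0], [143.0, 219.0], [170.0, 157.0], [194.0, 166.0]]
0 [[415.0, 291.0], [272.0, 152.0]]
160 [[410.0, 254.0], [285.0, 132.0]]
200 [[408.0, 244.0], [288.0, 127.0]]
230 [[407.0, 237.0], [290.0, 123.0]]
```

View pics/big.png

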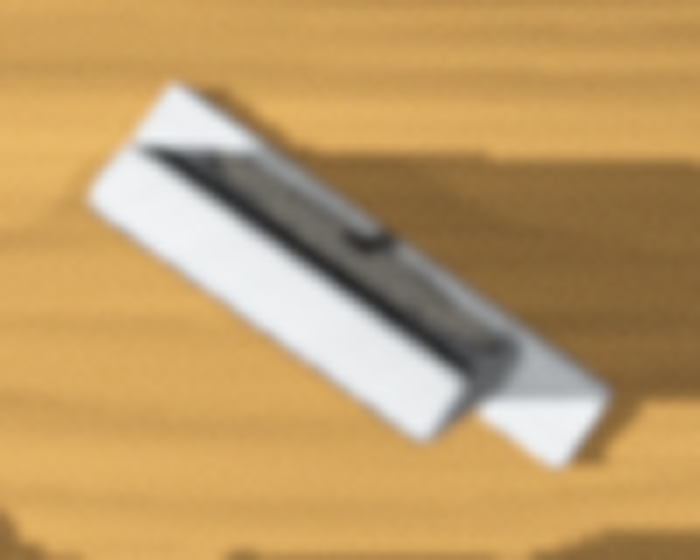

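```bash
python3 -m crank '[[1.6,1.5,35,-0.3,0,0.4],[1.6,1.5,70,-0.3,0,0.4],[1.6,1.5,95,-0.3,0,0.4],[1.6,1.5,102,-0.3,0,0.4],[1.6,1.5,102,-0.3,0,0.4],[1.6,1.5,102,-0.3,0,0.4]]'
python3 -m crank '[[0,0,0,0,0,0],[0,0,0,0,0,0],[0,0,0,0,0,0],[0,0,0,0,0,0],[0,0,0,0,0,0],[0,0,0,0,0,0]]' 10 55
python3 - <<'E'
from h import *
from rig import robot
s=robot.read_state(); p0=s['position'];R0=R.from_quat(s['eef_rot']).as_matrix(); print(s['clock'],p0,s['eef_rot'],s['wrist_force'],s['ft_torque'],s['grip_width'])
y=R0[:,1]; print('tool y az',np.arctan2(y[1],y[0]),'tilts',R0[2])
E
```

```text
clock: 4.65
position: [547.6, 224.1, 127.3]
eef_rot: [0.823, 0.569, -0.001, -0.0]
wrist_force: [0.1, 0.5, 0.8]
grip_width: 60.0
clock: 5.25
position: [546.6, 224.0, 126.1]
eef_rot: [0.822, 0.569, -0.002, -0.0]
wrist_force: [0.6, 0.1, 0.5]
grip_width: 21.2
5.25 [546.62060463 224.0093092  126.12890153] [ 8.22412759e-01  5.68889181e-01 -1.51102094e-03 -2.64259650e-04] [0.55684656 0.14357723 0.48566695] [-0.16699164 -0.00209471 -0.05098251] 21.216635013723828
tool y az -0.36048796746905654 tilts [-0.0021847  -0.00215387 -0.99999529]
```

```bash
python3 - <<'E'
from h import *
from rig import robot
s=robot.read_state(); p0=s['position'];R0=R.from_quat(s['eef_rot']).as_matrix()
R1=toolR(.2); K=np.array([523,-214,0]); lx=np.array([np.cos(.2),np.sin(.2),0]); ly=np.array([-lx[1],lx[0],0])
print(delta(p0,R0,K+lx*110-ly*25+[0,0,386],R1),delta(p0,R0,p0+[0,0,260],R1))
E
python3 -m crank '[[0,0,-15,0,0,0],[0,0,-40,0,0,0],[0,0,-40,0,0,0]]'
python3 - <<'E'
from rig import robot
s=robot.read_state(); print(s['position'],s['wrist_force'],s['ft_torque'],s['grip_width'])
E
```

```text
[-381.45, 238.3, -259.55, -0.16, 0.09, -32.11] [-0.57, -0.56, -260.0, -0.16, 0.09, -32.11]
clock: 5.55
position: [548.6, 224.9, 169.2]
eef_rot: [0.822, 0.569, 0.001, 0.0]
wrist_force: [0.9, 2.0, -4.8]
grip_width: 21.5
[548.59604712 224.93797938 169.18567422] [ 0.93810241  1.97589235 -4.83206009] [ 0.19053913 -0.21030954 -0.00413009] 21.490641702806
```

```bash
python3 -m crank '[[0,0,-45,0,0,0],[-10,6,-90,0,0,0],[-35,22,-130,0,0,-5],[-70,44,-160,0,0,-10],[-108,68,-180,0,0,-16],[-146,92,-200,0,0,-22],[-184,116,-215,0,0,-27],[-222,140,-219,0,0,-32]]'
python3 -m crank '[[-40,24,0,0,0,0],[-80,50,0,0,0,0],[-118,74,0,0,0,0],[-148,94,0,0,0,0],[-159,98,0,0,0,0],[-159,98,0,0,0,0],[-159,98,0,0,0,0]]'
python3 - <<'E'
from rig import robot
s=robot.read_state(); print(s['position'],s['eef_rot'],s['wrist_force'],s['ft_torque'],s['grip_width'])
E
```

```text
clock: 6.35
position: [600.5, -34.5, 386.4]
eef_rot: [0.632, 0.775, -0.001, 0.0]
wrist_force: [1.3, -0.1, -5.3]
grip_width: 20.9
clock: 7.05
position: [726.8, -168.6, 383.1]
eef_rot: [0.634, 0.774, -0.002, -0.002]
wrist_force: [-0.8, 0.6, -5.2]
grip_width: 21.5
[ 726.79965378 -168.60626195  383.08352877] [ 0.63365725  0.77360802 -0.00182834 -0.00240393] [-0.84684297  0.63813286 -5.19675285] [0.02166508 0.03843664 0.02248312] 21.528606244371765
```

Run:
```python
from h import *
from rig import robot
s=robot.read_state(); p0=s['position'];R0=R.from_quat(s['eef_rot']).as_matrix()
print(delta(p0,R0,[636,-216,383],toolR(.2)))
```

```text
[-28.58, -98.35, 0.62, -0.34, -0.08, -0.1]
```

```bash
python3 -m crank '[[-14,-45,0,-0.3,0,0],[-28,-90,0,-0.3,0,0],[-28,-98,0,-0.3,0,0],[-28,-98,0,-0.3,0,0],[-28,-98,0,-0.3,0,0]]'
python3 - <<'E'
from h import *
from rig import robot
c=robot.read_camera('wrist'); np.savez('w4.npz',**c); im=c['image'][:,:,::-1]
cv2.imwrite('pics/w4.png',im)
E
```

```text
clock: 7.55
position: [637.0, -214.0, 386.4]
eef_rot: [0.633, 0.774, 0.002, 0.001]
wrist_force: [0.8, 1.1, -6.0]
grip_width: 21.1
```

View pics/w4.png

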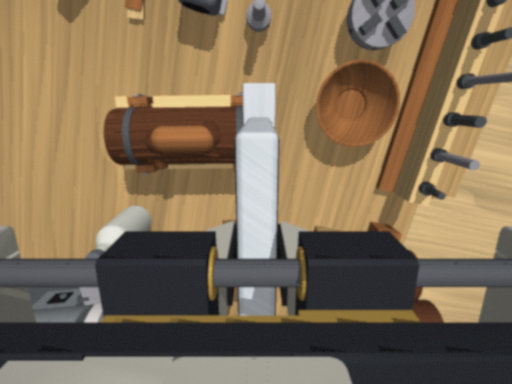

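Run:
```python
from h import *
im=cv2.imread('pics/w4.png')
cv2.imwrite('pics/w4b.png',cv2.resize(im[85:185,95:255],None,fx=5,fy=5,interpolation=cv2.INTER_CUBIC))
```

```text
(no output)
```

View pics/w4b.png

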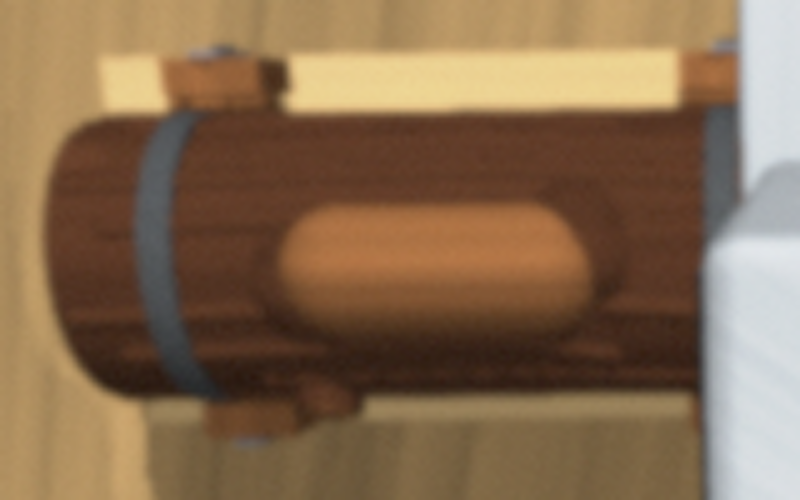

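Run:
```python
from h import *
c=np.load('w4.npz'); cam=(c['camera_matrix'],c['world_from_camera'])
q=lambda p:up(p,5,95,85)
sides=[((130+i*57,112-.2*i),45,61) for i in range(11)]+[((140+i*56,395-.2*i),45,61) for i in range(11)]
kn=[((330+20*i,204),20,100) for i in range(11)]+[((330+20*i,334),20,100) for i in range(11)]
def run(L):
    def res(p):
        out=[];d=np.array([np.cos(p[1]),np.sin(p[1]),0]);
        for u,r,z in L:
            o,v=ray(cam,q(u)); n=np.cross(d,v); a=np.array([523,p[0],z]); out.append(abs((o-a)@n)/np.linalg.norm(n)-r)
        return np.array(out)
    f=least_squares(res,[-214,.2]); return f.x,res(f.x)[::11].round(2)
print('log',run(sides));print('knot',run(kn));print('both',run(sides+kn))
for u in [(275,262),(592,262),(433.5,262)]: print(atz(cam,q(u),106),atz(cam,q(u),112))
for a,b in [((100,57),(680,50))]:
    A=atz(cam,q(a),15);B=atz(cam,q(b),15); print(A,B,np.arctan2(*(B-A)[1::-1]))
```

```text
log (array([-2.16339350e+02,  2.03005962e-01]), array([0.79, 0.75]))
knot (array([-2.16749106e+02,  1.98229786e-01]), array([-0.45, -0.4 ]))
both (array([-2.16548369e+02,  2.01900199e-01]), array([ 0.88,  0.66, -0.53, -0.33]))
[ 475.62090282 -223.32943079  106.        ] [ 477.50760056 -222.27391434  112.        ]
[ 569.16158323 -204.45042514  106.        ] [ 569.84012211 -203.63874738  112.        ]
[ 522.37215419 -213.8937806   106.        ] [ 523.65501905 -212.96013374  112.        ]
[ 380.2195991  -180.80925388   15.        ] [ 577.16896913 -138.58374116   15.        ] 0.21120050084493971
```

Run:
```python
from h import *
from rig import robot
print('glue',atz(cams['top'],(380,237),80),'mallet',atz(cams['top'],(395,193),80))
s=robot.read_state(); p0=s['position'];R0=R.from_quat(s['eef_rot']).as_matrix()
print(p0,s['wrist_force'],delta(p0,R0,[523,-216.7,262],toolR(.202)))
```

```text
glue [ 430.33919835 -406.04925292   80.        ] mallet [ 568.9426217  -460.74424262   80.        ]
[ 637.49073223 -213.71678601  385.9362992 ] [-0.16674599  0.71723012 -5.46883284] [19.9, -113.23, 123.53, 0.21, -0.01, -0.06]
```

```bash
python3 -m crank '[[6,-38,25,0.2,0,0],[13,-76,60,0.2,0,0],[20,-113,90,0.2,0,0],[20,-113,123,0.2,0,0],[20,-113,123,0.2,0,0],[20,-113,123,0.2,0,0],[20,-113,123,0.2,0,0]]'
python3 - <<'E'
from h import *
from rig import robot
s=robot.read_state(); p0=s['position'];R0=R.from_quat(s['eef_rot']).as_matrix()
print(p0,s['wrist_force'],s['ft_torque'],delta(p0,R0,[523,-216.7,250],toolR(.202)))
c=robot.read_camera('scene'); im=c['image'][:,:,::-1]; cv2.imwrite('pics/s1.png',im)
cv2.imwrite('pics/s1b.png',cv2.resize(im[140:290,110:260],None,fx=4,fy=4,interpolation=cv2.INTER_CUBIC))
w=robot.read_camera('wrist')['image'][:,:,::-1]; cv2.imwrite('pics/w5.png',w)
E
```

```text
clock: 8.3
position: [525.4, -218.4, 264.4]
eef_rot: [0.633, 0.774, 0.0, 0.002]
wrist_force: [-0.9, 1.0, -4.5]
grip_width: 21.1
[ 525.38010812 -218.44567927  264.44970417] [-0.86064712  0.99790073 -4.51649608] [-0.10428064  0.0323     -0.05530298] [2.22, -2.02, 14.44, 0.14, 0.15, -0.11]
```

View pics/s1b.png

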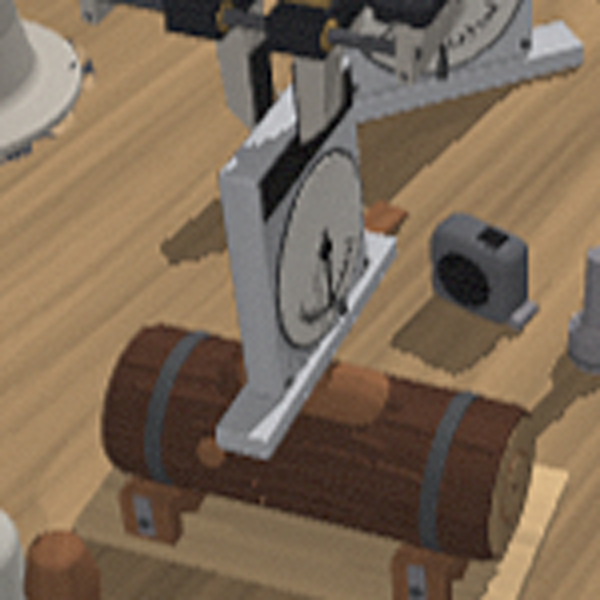

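View pics/w5.png

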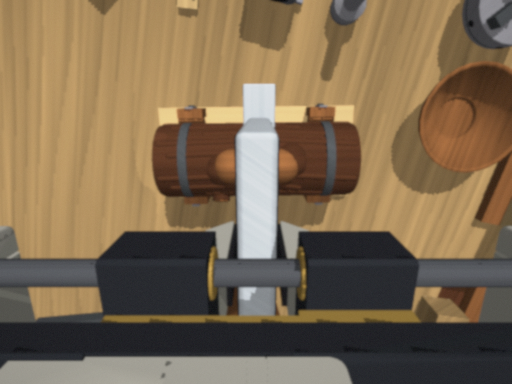

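```bash
python3 -m crank '[[2,-1.5,8,0.2,0.1,0],[2,-1.5,14,0.2,0.1,0],[2,-1.5,16,0.2,0.1,0],[2,-1.5,16,0.2,0.1,0],[2,-1.5,16,0.2,0.1,0]]'
python3 - <<'E'
from h import *
from rig import robot
import time
for i in range(3):
    s=robot.read_state(); p0=s['position'];R0=R.from_quat(s['eef_rot']).as_matrix()
    print(p0,s['wrist_force'],s['ft_torque'],delta(p0,R0,[523,-216.7,246],toolR(.202))); robot.read_camera('wrist')
E
```

```text
clock: 8.9
position: [520.5, -217.2, 246.2]
eef_rot: [0.634, 0.774, -0.002, -0.002]
wrist_force: [-0.0, 1.1, -2.9]
grip_width: 21.2
[ 520.48470871 -217.18105373  246.22047274] [-0.03447063  1.11004145 -2.90287185] [-0.1068235   0.12023878 -0.06107267] [-0.02, 2.56, 0.21, -0.28, -0.06, -0.23]
[ 520.4758038  -217.19796984  246.243882  ] [-0.79489958 -0.16391128 -2.76637139] [ 0.0123738   0.06153486 -0.01715316] [-0.01, 2.57, 0.23, -0.28, -0.05, -0.23]
[ 520.43763932 -217.18022795  246.19781972] [-0.36642671 -0.2967585  -2.59333023] [-0.04110772  0.13101934 -0.04592975] [-0.03, 2.61, 0.18, -0.29, -0.06, -0.23]
```

```bash
cat >> h.py <<'E'
def rowfor(th,h=126.2,r=20.):
    n=np.array([np.sin(th),np.cos(th)]);t=np.array([np.cos(th),-np.sin(th)])
    p=(r+h)*n-r*th*t; return np.array([p[0],p[1]])
E
python3 - <<'E'
from h import *
for th in (.03,.06,.09,.12,.15,.18,.21,.235,.248):
    a=rowfor(th)-rowfor(0); print(th,a[0].round(1),(-a[1]).round(2),R.from_matrix(toolR(.2).T@toolR(.2,th)).as_rotvec(degrees=True).round(2))
E
```

```text
0.03 3.8 0.05 [ 0.   -1.72 -0.  ]
0.06 7.6 0.19 [-0.   -3.44 -0.  ]
0.09 11.3 0.43 [ 0.   -5.16 -0.  ]
0.12 15.1 0.76 [-0.   -6.88 -0.  ]
0.15 18.9 1.19 [ 0.   -8.59  0.  ]
0.18 22.6 1.72 [  0.   -10.31  -0.  ]
0.21 26.4 2.34 [  0.   -12.03   0.  ]
0.235 29.5 2.92 [  0.   -13.46  -0.  ]
0.248 31.1 3.26 [ -0.   -14.21  -0.  ]
```

```bash
python3 -m crank '[[2,0,0,0,-0.9,0],[5.7,0,0.1,0,-2.6,0],[9.5,0,0.3,0,-4.3,0],[13.2,0,0.6,0,-6,0],[17,0,1,0,-7.7,0],[20.7,0,1.4,0,-9.4,0],[22.6,0,1.7,0,-10.3,0],[22.6,0,1.7,0,-10.3,0]]'
cat > st.py <<'E'
from h import *
from rig import robot
F=[]
for i in range(4):
    s=robot.read_state(); F.append(np.r_[s['wrist_force'],s['ft_torque']])
    if i<3: robot.read_camera('wrist')
p0=s['position'];R0=R.from_quat(s['eef_rot']).as_matrix()
lean=np.arctan2(R0[:,0]@np.array([0,0,-1]),-R0[2,2]); ly=np.array([-np.sin(.202),np.cos(.202)]);lx=np.array([np.cos(.202),np.sin(.202)])
d=p0[:2]-[523,-216.7]
print(s['clock'],p0.round(2),'F',np.mean(F,0).round(2),'lean',lean.round(4),'lat',(d@ly).round(2),'along',(d@lx).round(2),'az',np.arctan2(R0[1,1],R0[0,1]).round(4),'grip',round(s['grip_width'],2))
a=rowfor(lean);print('model lat,z',a[0].round(2),(100+a[1]).round(2))
E
python3 st.py
```

```text
clock: 9.85
position: [515.9, -193.8, 244.4]
eef_rot: [0.63, 0.771, -0.059, 0.068]
wrist_force: [0.0, -0.7, -1.5]
grip_width: 21.3
10.0 [ 516.09 -195.31  244.6 ] F [-0.41  0.01 -1.98  0.19  0.17 -0.02] lean 0.1786 lat 22.34 along -2.48 az 0.1976 grip 21.52
model lat,z 22.46 244.51
```

```bash
python3 -m crank '[[3,0,0,0,-1.4,0],[6,0,0,0,-2.8,0],[8.6,0,0,0,-3.9,0],[8.6,0,0,0,-3.9,0],[8.6,0,0,0,-3.9,0],[8.6,0,0,0,-3.9,0],[8.6,0,0,0,-3.9,0],[8.6,0,0,0,-3.9,0]]'
python3 -m crank '[[0,0,0,0,0,0],[0,0,0,0,0,0],[0,0,0,0,0,0],[0,0,0,0,0,0],[0,0,0,0,0,0],[0,0,0,0,0,0],[0,0,0,0,0,0],[0,0,0,0,0,0]]'
python3 st.py
python3 - <<'E'
from h import *
from rig import robot
ims=[robot.read_camera('scene')['image'] for _ in range(4)]
im=ims[-1][:,:,::-1]; cv2.imwrite('pics/s2.png',im)
cv2.imwrite('pics/s2b.png',cv2.resize(im[140:290,110:260],None,fx=4,fy=4,interpolation=cv2.INTER_CUBIC))
m=np.mean(ims,0)[:,:,::-1].astype(np.uint8)
cv2.imwrite('pics/s2c.png',cv2.resize(m[170:230,165:225],None,fx=10,fy=10,interpolation=cv2.INTER_CUBIC))
np.save('s2.npy',np.mean(ims,0))
E
```

```text
clock: 10.8
position: [514.5, -187.0, 243.1]
eef_rot: [0.629, 0.768, -0.08, 0.094]
wrist_force: [0.5, 0.2, 1.0]
grip_width: 20.8
clock: 11.6
position: [514.4, -186.6, 243.0]
eef_rot: [0.629, 0.768, -0.08, 0.094]
wrist_force: [-0.2, 1.3, 0.5]
grip_width: 21.1
11.75 [ 514.36 -186.63  242.97] F [-0.34  1.17  1.38  0.28  0.19 -0.02] lean 0.2469 lat 31.19 along -2.43 az 0.1982 grip 21.33
model lat,z 30.94 242.97
```

View pics/s2b.png

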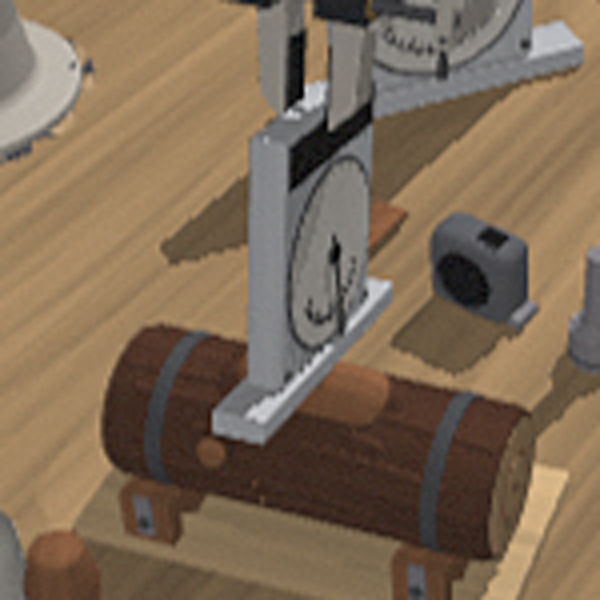

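View pics/s2c.png

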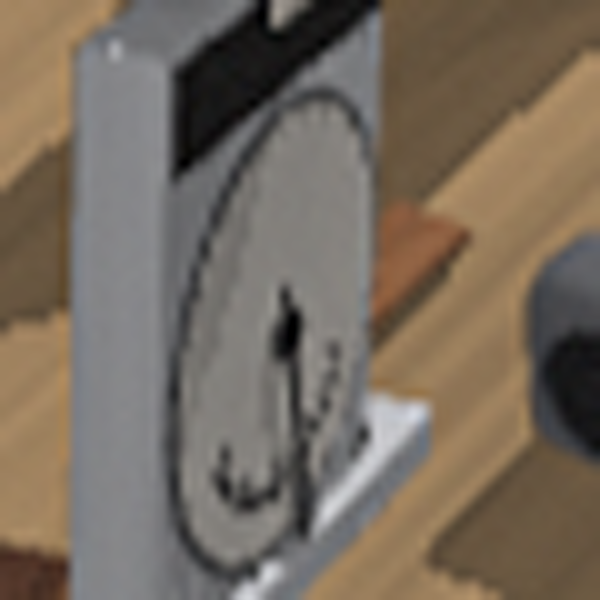

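```bash
python3 -m crank '[[0,0,-0.3,0,0,0],[0,0,-0.5,0,0,0],[0,0,-0.5,0,0,0],[0,0,-0.5,0,0,0]]'
python3 st.py
python3 - <<'E'
from h import *
im=cv2.imread('pics/scene0.png')
a=cv2.resize(im[150:180,270:300],None,fx=18,fy=18,interpolation=cv2.INTER_CUBIC)
cv2.imwrite('pics/sg2.png',a)
c=np.load('w2.npz')['image'][:,:,::-1]
cv2.imwrite('pics/w2b.png',cv2.resize(c[125:175,180:305],None,fx=6,fy=6,interpolation=cv2.INTER_CUBIC))
E
```

```text
clock: 12.35
position: [514.0, -186.6, 243.0]
eef_rot: [0.629, 0.768, -0.08, 0.093]
wrist_force: [0.4, 0.7, -2.2]
grip_width: 21.3
12.5 [ 514.   -186.55  243.01] F [ 1.05  0.12 -2.12  0.35 -0.    0.02] lean 0.2466 lat 31.34 along -2.76 az 0.198 grip 21.41
model lat,z 30.9 242.98
```

View pics/sg2.png

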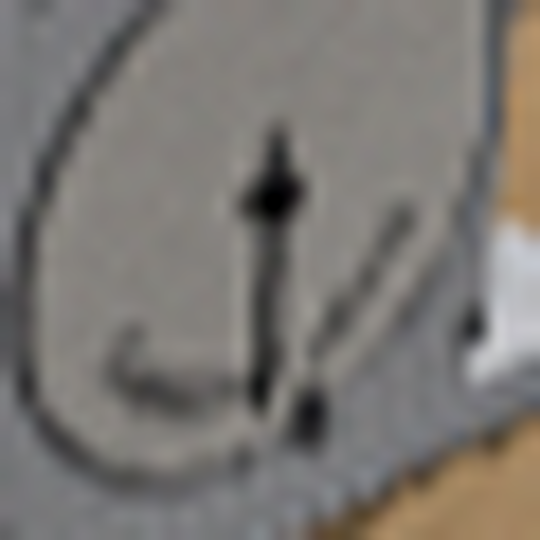

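View pics/w2b.png

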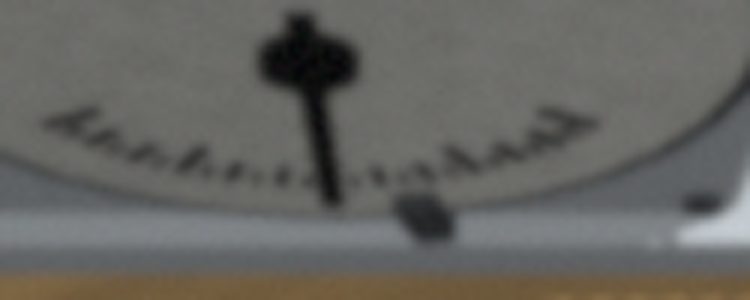

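Run:
```python
from h import *
def fit(cam,L,x0):
    def res(p,full=False):
        M=R.from_rotvec(p[3:]).as_matrix()
        r=np.array([proj(cam,M@np.array(P,float)+p[:3])[0]-u for P,u in L]); return r if full else r.ravel()
    f=least_squares(lambda p:np.r_[res(p),p[3:5]*100],x0,loss='soft_l1'); return f.x,res(f.x,1)
def inpl(cam,f,u,x):
    M=R.from_rotvec(f[3:]).as_matrix();o,dd=ray(cam,u); o=M.T@(o-f[:3]); dd=M.T@dd; return o+dd*(x-o[0])/dd[0]
def rep(cam,f,tip,idx,idxs,piv):
    for x in (13,14,15,16):
        t=inpl(cam,f,tip,x);p=inpl(cam,f,piv,x);q=inpl(cam,f,idx,x)
        a=np.arctan2(q[1]-p[1],p[2]-q[2])-np.arctan2(t[1]-p[1],p[2]-t[2])
        print(x,'tip',t.round(1),'piv',p.round(1),'idx',q.round(1),'rel',a.round(3),'asin',np.arcsin((q[1]-t[1])/51.5).round(3))
c=np.load('w2.npz'); cam=(c['camera_matrix'],c['world_from_camera'])
w=lambda p:up(p,3,130,0); b=lambda p:up(p,6,180,125)
L=[((15,-90,14),w((21,497))),((15,90,14),w((621,494))),((-15,-90,14),w((29,408))),((-15,90,14),w((616,408))),((11,60,160),w((656,125))),((15,0,73),b((308,62))),((15,0,29),b((333,203))),((11,0,131),w((300,240)))]
f,r=fit(cam,L,[548,224,0,0,0,-.36]); print(f,r.round(1).tolist()); rep(cam,f,b((333,203)),b((424,217)),None,b((308,62)))
c=np.load('w1.npz'); cam=(c['camera_matrix'],c['world_from_camera'])
w=lambda p:up(p,2.5,100,0); b=lambda p:up(p,5.5,165,78); d=lambda p:up(p,14,220,98)
L=[((15,-90,0),w((145,329))),((15,90,0),w((571,326))),((-15,-90,14),w((149,253))),((-15,90,14),w((571,253))),((15,0,73),b((412,75))),((15,0,29),d((306,270))),((13,0,128.5),w((342,103))),((11,0,131),w((345,91)))]
f,r=fit(cam,L,[548,224,0,0,0,-.36]); print(f,r.round(1).tolist()); rep(cam,f,d((306,270)),d((487,310)),None,b((412,75)))
cam=cams['scene']; g=lambda p:up(p,18,270,150)
f=np.array([547.8,223.2,0,0,0,-.361]); rep(cam,f,g((260,403)),g((308,420)),None,g((272,195)))
```

```text
[ 5.45372925e+02  2.24695993e+02 -3.71220102e+00 -1.60750798e-03
 -5.13287243e-03 -3.63202223e-01] [[0.3, -0.3], [-1.0, 0.6], [1.1, -0.7], [-1.7, -0.9], [1.1, -0.8], [0.4, 0.7], [0.2, 0.3], [-6.5, 1.0]]
13 tip [13.  -0.5 24.8] piv [13.  -0.6 70.1] idx [13.  12.6 19.2] rel 0.253 asin 0.258
14 tip [14.  -0.3 27.2] piv [14.  -0.4 72.1] idx [14.  12.7 21.8] rel 0.253 asin 0.256
15 tip [15.  -0.1 29.7] piv [15.  -0.2 74.1] idx [15.  12.7 24.3] rel 0.253 asin 0.253
16 tip [16.   0.  32.1] piv [16.  -0.  76.1] idx [16.  12.8 26.8] rel 0.253 asin 0.251
[ 5.47944919e+02  2.23402618e+02  1.04471070e+00 -3.42409146e-03
 -4.05581286e-04 -3.60438662e-01] [[2.1, 0.2], [-1.1, 1.0], [-1.1, -1.2], [-0.1, -1.6], [0.9, 0.4], [1.1, 0.9], [0.1, 0.0], [-1.2, -0.4]]
13 tip [13.  -1.2 27.3] piv [13.  -0.9 70.7] idx [13.  11.6 21.5] rel 0.256 asin 0.252
14 tip [14.  -1.1 29.1] piv [14.  -0.8 72.1] idx [14.  11.6 23.3] rel 0.256 asin 0.25
15 tip [15.  -1.  30.8] piv [15.  -0.8 73.6] idx [15.  11.6 25.1] rel 0.256 asin 0.248
16 tip [16.  -0.9 32.6] piv [16.  -0.7 75.1] idx [16.  11.6 27. ] rel 0.256 asin 0.247
13 tip [13.   1.3 31.1] piv [13.   0.9 73.4] idx [13.  13.1 22.2] rel 0.225 asin 0.231
14 tip [14.   0.3 32.1] piv [14.  -0.1 74.4] idx [14.  12.  23.3] rel 0.225 asin 0.231
15 tip [15.  -0.7 33.1] piv [15.  -1.1 75.3] idx [15.  11.  24.3] rel 0.225 asin 0.23
16 tip [16.  -1.8 34.1] piv [16.  -2.1 76.3] idx [16.  10.  25.3] rel 0.225 asin 0.23
```

Run:
```python
from h import *
from rig import robot
ims=[robot.read_camera('wrist')['image'] for _ in range(2)]
w=ims[-1][:,:,::-1]; cv2.imwrite('pics/w6.png',w)
a=cv2.imread('pics/w5.png'); b=w; w4=cv2.imread('pics/w4.png')
f=lambda m:cv2.resize(m[75:145,225:290],None,fx=5.5,fy=5.5,interpolation=cv2.INTER_CUBIC)
cv2.imwrite('pics/cmp.png',np.hstack([f(a),f(b)]))
def sh(m,r0,r1): 
    return cv2.cvtColor(m,cv2.COLOR_BGR2GRAY)[r0:r1,250:266].mean(1).round(0).astype(int).tolist()
for m in (w4,a,b): print(sh(m,78,92),sh(m,114,136))
```

```text
[150, 150, 150, 152, 168, 196, 216, 221, 221, 220, 220, 220, 220, 220] [217, 216, 207, 189, 177, 175, 175, 176, 177, 178, 179, 179, 179, 179, 178, 179, 180, 188, 204, 221, 228, 229]
[152, 152, 152, 152, 157, 181, 212, 222, 221, 220, 220, 220, 220, 219] [216, 216, 212, 201, 183, 174, 172, 173, 174, 174, 176, 176, 177, 177, 177, 177, 179, 187, 204, 220, 227, 228]
[153, 153, 152, 153, 156, 179, 217, 230, 233, 233, 233, 232, 232, 232] [230, 228, 221, 194, 167, 157, 156, 157, 158, 159, 159, 160, 160, 160, 160, 160, 163, 176, 196, 216, 226, 230]
```

View pics/cmp.png

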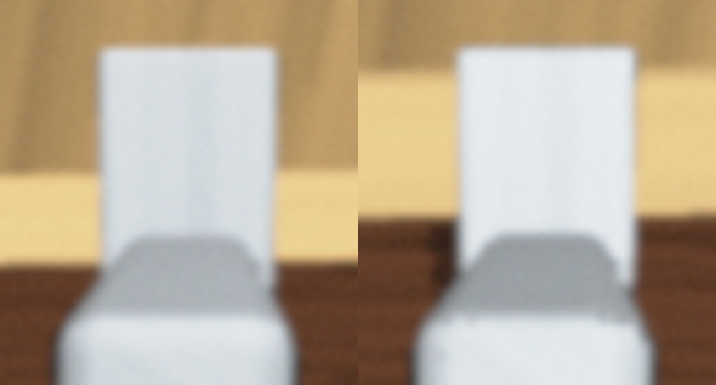

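Run:
```python
from h import *
from rig import robot
ims=[robot.read_camera('scene')['image'].astype(float) for _ in range(4)]
m=np.mean(ims,0)[:,:,::-1].astype(np.uint8); cv2.imwrite('pics/s3f.png',m)
cv2.imwrite('pics/s3.png',cv2.resize(m[195:228,183:213],None,fx=18,fy=18,interpolation=cv2.INTER_CUBIC))
# predicted
lean=.2445; yaw=.199
s=robot.read_state();p=s['position'];T=R.from_quat(s['eef_rot']).as_matrix()
ly=T[:,0];gx=T[:,1];gz=-T[:,2]
O=p-gz*126.2
pt=lambda x,y,z:O+gx*x+ly*y+gz*z
def pol(r,a,x): return pt(x,r*np.sin(a),73-r*np.cos(a))
for n,P in [('piv',pt(15,0,73)),('tip@lean',pol(44,lean,16)),('idx .23',pol(51.5,.23,15)),('idx .253',pol(51.5,.253,15)),('idx .28',pol(51.5,.28,15)),('tip .2',pol(44,.2,16))]:
    u=proj(cams['scene'],P)[0]; print(n,u.round(2),((u-[183,195]+.5)*18-.5).round(0))
```

```text
piv [192.92 203.13] [187. 155.]
tip@lean [194.49 218.19] [215. 426.]
idx .23 [194.14 220.77] [209. 472.]
idx .253 [194.35 220.45] [213. 467.]
idx .28 [194.6  220.06] [217. 460.]
tip .2 [194.14 218.71] [209. 435.]
```

View pics/s3.png

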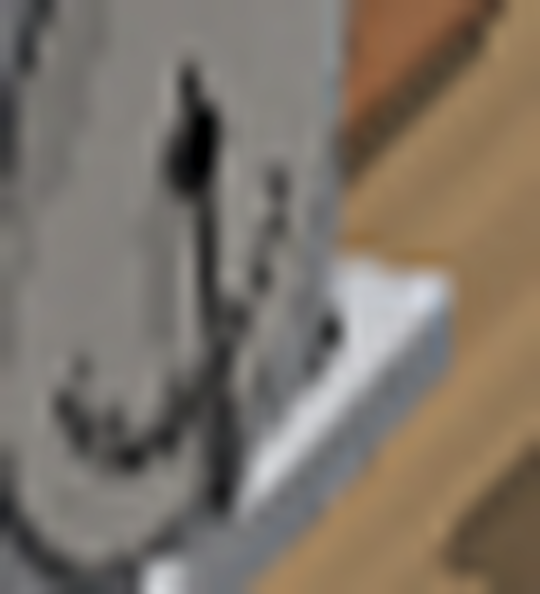

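```bash
python3 -m crank '[[0.4,0,0,0,-0.2,0],[0.9,0,0,0,-0.4,0],[0.9,0,0,0,-0.4,0],[0.9,0,0,0,-0.4,0],[0.9,0,0,0,-0.4,0],[0.9,0,0,0,-0.4,0],[0.9,0,0,0,-0.4,0],[0.9,0,0,0,-0.4,0]]'
python3 -m crank '[[0,0,0,0,0,0],[0,0,0,0,0,0],[0,0,0,0,0,0],[0,0,0,0,0,0],[0,0,0,0,0,0],[0,0,0,0,0,0],[0,0,0,0,0,0],[0,0,0,0,0,0]]'
python3 st.py
python3 - <<'E'
from h import *
from rig import robot
m=robot.read_camera('scene')['image'][:,:,::-1]; cv2.imwrite('pics/s4.png',cv2.resize(m[150:260,140:250],None,fx=5.4,fy=5.4,interpolation=cv2.INTER_CUBIC))
b=robot.read_camera('wrist')['image'][:,:,::-1]
print(cv2.cvtColor(np.ascontiguousarray(b),cv2.COLOR_BGR2GRAY)[78:92,250:266].mean(1).round(0).astype(int).tolist())
E
```

```text
clock: 13.6
position: [514.0, -185.7, 243.0]
eef_rot: [0.628, 0.768, -0.082, 0.096]
wrist_force: [0.6, -0.5, -5.9]
grip_width: 20.9
clock: 14.4
position: [514.1, -185.7, 243.1]
eef_rot: [0.628, 0.768, -0.082, 0.096]
wrist_force: [0.6, 0.4, -6.3]
grip_width: 21.1
14.55 [ 514.08 -185.66  243.12] F [ 0.43  0.4  -5.56  0.61  0.17 -0.01] lean 0.2538 lat 32.2 along -2.51 az 0.1981 grip 20.8
model lat,z 31.79 242.79
[153, 152, 156, 180, 220, 231, 232, 232, 232, 232, 232, 232, 232, 232]
```

View pics/s4.png

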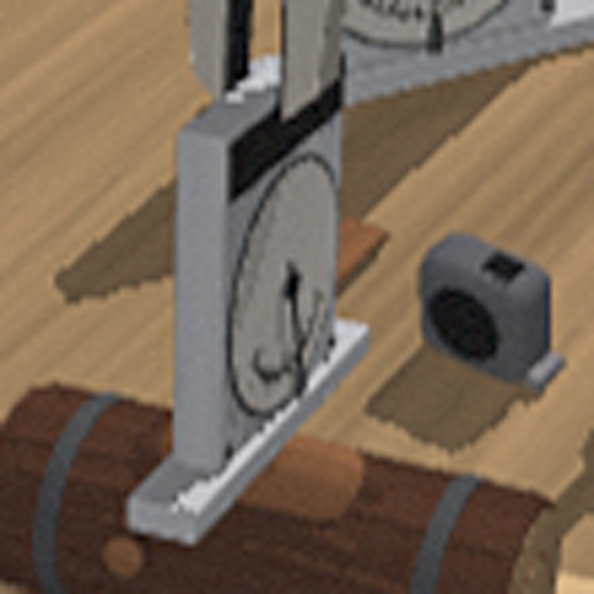

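```bash
cat > rot.py <<'E'
from h import *
from rig import robot
b=robot.read_camera('wrist')['image'][:,:,::-1]
g=cv2.cvtColor(np.ascontiguousarray(b),cv2.COLOR_BGR2GRAY)[:,250:266].mean(1)
def edge(g):
    s=g[74:90]; lo,hi=s[:3].mean(),s[-3:].mean(); i=np.where(s>(lo+hi)/2)[0][0]; return 74+i-1+((lo+hi)/2-s[i-1])/(s[i]-s[i-1])
G=lambda f:cv2.cvtColor(cv2.imread(f),cv2.COLOR_BGR2GRAY)[:,250:266].mean(1)
print('edge now',edge(g).round(2),'w4,w5,w6',[edge(G('pics/%s.png'%k)).round(2) for k in('w4','w5','w6')])
E
python3 -m crank '[[0,0,0.3,0,0,0],[0,0,0.5,0,0,0],[0,0,0.5,0,0,0],[0,0,0.5,0,0,0]]' - 60
python3 st.py; python3 rot.py
```

```text
clock: 15.05
position: [514.3, -185.8, 242.8]
eef_rot: [0.628, 0.768, -0.082, 0.096]
wrist_force: [-0.2, -0.2, -3.6]
grip_width: 21.2
15.2 [ 514.27 -185.79  242.83] F [-0.16  0.23 -3.3   0.59  0.21 -0.01] lean 0.2539 lat 32.04 along -2.35 az 0.1982 grip 20.97
model lat,z 31.81 242.79
edge now 81.29 w4,w5,w6 [np.float64(82.54), np.float64(83.15), np.float64(83.35)]
```

```bash
python3 - <<'E'
from h import *
h=np.load('hand.npz'); Tc=np.eye(4);Tc[:3,:3]=h['Rc'];Tc[:3,3]=h['off']; cam=(h['K'],Tc)
# tool coords: grip at (0,0,-19); gauge pt (y,z)-> tool x=y, tool z=126.2-z
def pt(y,z,phi,dy=0):  # phi: gauge lean extra
    v=np.array([y+dy,z-145.2]); # rel grip, lean toward +y: rotate
    c,s=np.cos(phi),np.sin(phi); yy=c*v[0]+s*v[1]; zz=-s*v[0]+c*v[1]
    return np.array([yy,0,-19-zz])
for phi in(-.02,-.01,0,.01): print(phi,proj(cam,pt(90,14,phi,-.3))[0].round(2), 'top edge',proj(cam,pt(60,160,phi,-.3))[0].round(2))
E
for k in 1; do python3 rot.py; done
```

```text
-0.02 [257.18  81.01] top edge [257.62 133.6 ]
-0.01 [257.18  82.58] top edge [257.62 133.15]
0 [257.18  84.14] top edge [257.62 132.71]
0.01 [257.18  85.7 ] top edge [257.61 132.29]
edge now 81.29 w4,w5,w6 [np.float64(82.54), np.float64(83.15), np.float64(83.35)]
```

Run:
```python
from h import *
from rig import robot
ims=[robot.read_camera('scene')['image'].astype(float) for _ in range(4)]
m=np.mean(ims,0)[:,:,::-1].astype(np.uint8); cv2.imwrite('pics/s5f.png',m)
f=8
cv2.imwrite('pics/s5.png',cv2.resize(m[163:235,160:212],None,fx=f,fy=f,interpolation=cv2.INTER_CUBIC))
cv2.imwrite('pics/s5g.png',cv2.resize(m[200:258,160:212],None,fx=f,fy=f,interpolation=cv2.INTER_CUBIC))
```

```text
(no output)
```

View pics/s5.png

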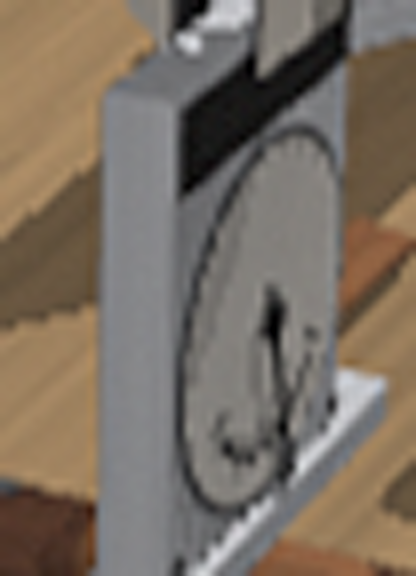

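View pics/s5g.png

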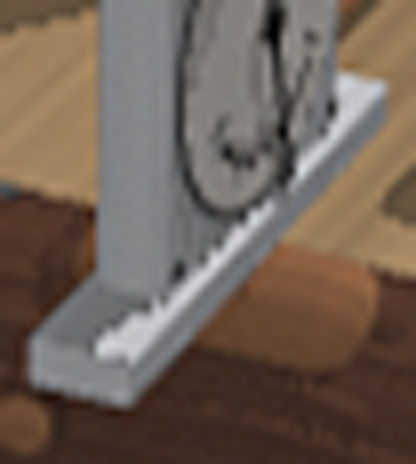

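```bash
cat > fitlean.py <<'E'
from h import *
cam=cams['scene']
a=lambda p:up(p,8,160,200); b=lambda p:up(p,8,160,163)
L=[((15,-90,0),a((130,405))),((15,-90,14),a((134,362))),((-15,-90,14),a((32,340))),((-15,-90,0),a((32,386))),((15,90,14),a((387,88))),((15,90,0),a((386,115))),((11,-60,160),b((179,108))),((-11,-60,160),b((103,92)))]
def Gm(yaw,l,pit): return R.from_euler('z',yaw).as_matrix()@R.from_rotvec([-l,pit,0]).as_matrix()
def res(p,full=False):
    M=Gm(p[4],p[3],p[5]); r=np.array([proj(cam,M@np.array(P,float)+p[:3])[0]-u for P,u in L]); return r if full else np.r_[r.ravel(),(p[4]-.1985)*100,p[5]*100]
f=least_squares(res,[523,-216,120,.25,.1985,0],loss='soft_l1'); print(f.x.round(4)); print(res(f.x,1).round(2).tolist())
J=f.jac; print('sd lean @0.4px',0.4*np.sqrt(np.linalg.inv(J.T@J)[3,3]))
E
python3 fitlean.py
```

```text
[ 5.181927e+02 -2.096272e+02  1.154368e+02  2.410000e-01  2.023000e-01
  1.000000e-04]
[[0.26, 0.31], [-0.13, 0.05], [-0.22, -0.35], [-0.26, -0.48], [0.32, -0.7], [0.19, 0.96], [0.1, 0.16], [-0.19, 0.15]]
sd lean @0.4px 0.0056643791555853265
```

```bash
python3 -m crank '[[0.5,0,0.05,0,-0.25,0],[1,0,0.1,0,-0.5,0],[1.5,0,0.15,0,-0.7,0],[1.5,0,0.15,0,-0.7,0],[1.5,0,0.15,0,-0.7,0],[1.5,0,0.15,0,-0.7,0]]'
python3 st.py; python3 rot.py
```

```text
clock: 16.1
position: [514.1, -184.4, 242.4]
eef_rot: [0.628, 0.767, -0.086, 0.101]
wrist_force: [-1.2, 1.3, 0.5]
grip_width: 21.1
16.25 [ 514.1  -184.45  242.43] F [-0.96  1.82  0.97  0.59  0.25 -0.05] lean 0.2662 lat 33.38 along -2.25 az 0.1981 grip 20.95
model lat,z 33.32 242.45
edge now 81.34 w4,w5,w6 [np.float64(82.54), np.float64(83.15), np.float64(83.35)]
```

```bash
python3 -m crank '[[0,0,-0.3,0,0,0],[0,0,-0.3,0,0,0],[0,0,-0.3,0,0,0],[0,0,-0.3,0,0,0],[0,0,-0.3,0,0,0],[0,0,-0.3,0,0,0],[0,0,-0.3,0,0,0],[0,0,-0.3,0,0,0]]'
python3 st.py; python3 rot.py
python3 -m crank '[[0,0,0,0,0,0],[0,0,0,0,0,0],[0,0,0,0,0,0],[0,0,0,0,0,0],[0,0,0,0,0,0],[0,0,0,0,0,0],[0,0,0,0,0,0],[0,0,0,0,0,0]]'
python3 st.py; python3 rot.py
python3 - <<'E'
from h import *
from rig import robot
ims=[robot.read_camera('scene')['image'].astype(float) for _ in range(4)]
m=np.mean(ims,0)[:,:,::-1].astype(np.uint8); cv2.imwrite('pics/s6f.png',m)
f=8
cv2.imwrite('pics/s6.png',np.hstack([cv2.resize(m[163:235,160:212],None,fx=f,fy=f,interpolation=cv2.INTER_CUBIC)]))
t=robot.read_camera('top')['image'][:,:,::-1]; cv2.imwrite('pics/t6.png',t)
E
```

```text
clock: 17.1
position: [513.8, -184.3, 242.4]
eef_rot: [0.628, 0.767, -0.086, 0.101]
wrist_force: [0.1, 1.9, 0.7]
grip_width: 21.2
17.25 [ 513.84 -184.31  242.4 ] F [0.01 1.71 0.88 0.58 0.11 0.  ] lean 0.266 lat 33.57 along -2.47 az 0.1982 grip 21.24
model lat,z 33.3 242.46
edge now 81.3 w4,w5,w6 [np.float64(82.54), np.float64(83.15), np.float64(83.35)]
clock: 18.1
position: [513.8, -184.3, 242.4]
eef_rot: [0.628, 0.767, -0.086, 0.101]
wrist_force: [0.8, 1.3, 0.8]
grip_width: 21.3
18.25 [ 513.78 -184.32  242.39] F [0.23 1.61 1.38 0.62 0.1  0.03] lean 0.266 lat 33.57 along -2.53 az 0.1981 grip 21.2
model lat,z 33.29 242.46
edge now 81.29 w4,w5,w6 [np.float64(82.54), np.float64(83.15), np.float64(83.35)]
```

View pics/s6.png

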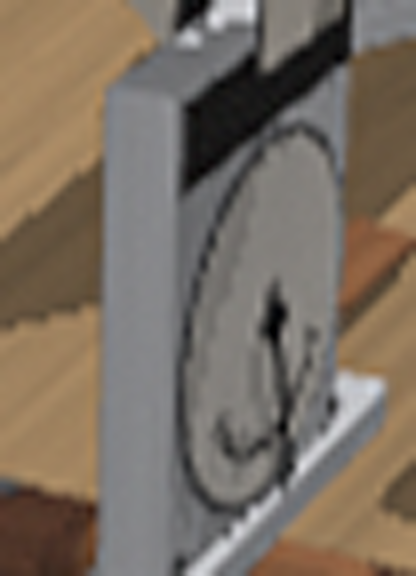

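View pics/s6f.png

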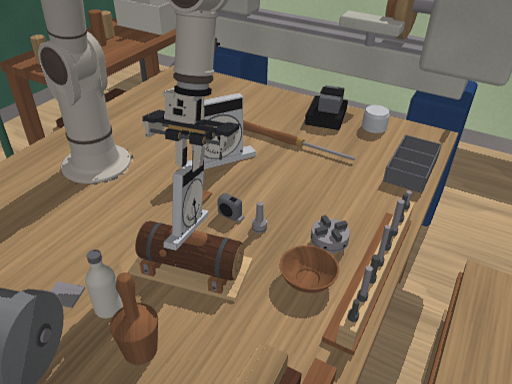

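```bash
python3 -m crank '[[0,0,-0.3,0,0,0],[0,0,-0.3,0,0,0],[0,0,-0.3,0,0,0],[0,0,-0.3,0,0,0],[0,0,-0.3,0,0,0],[0,0,-0.3,0,0,0]]'
python3 st.py; python3 rot.py
```

```text
clock: 19.15
position: [513.6, -184.3, 242.5]
eef_rot: [0.628, 0.767, -0.086, 0.101]
wrist_force: [0.4, 0.9, -2.3]
grip_width: 21.0
19.3 [ 513.58 -184.27  242.45] F [ 0.4   0.59 -2.09  0.62 -0.03  0.04] lean 0.2658 lat 33.66 along -2.72 az 0.198 grip 20.99
model lat,z 33.28 242.46
edge now 81.27 w4,w5,w6 [np.float64(82.54), np.float64(83.15), np.float64(83.35)]
```

```bash
python3 -m crank '[[0,0,0,0,0,0],[0,0,0,0,0,0],[0,0,0,0,0,0],[0,0,0,0,0,0],[0,0,0,0,0,0],[0,0,0,0,0,0],[0,0,0,0,0,0],[0,0,0,0,0,0]]'
python3 st.py; python3 rot.py
```

```text
clock: 20.15
position: [513.6, -184.3, 242.5]
eef_rot: [0.628, 0.767, -0.086, 0.101]
wrist_force: [0.2, 0.3, -4.7]
grip_width: 21.5
20.3 [ 513.6  -184.3   242.53] F [ 0.12  0.23 -4.6   0.62  0.04  0.04] lean 0.2659 lat 33.63 along -2.71 az 0.198 grip 21.31
model lat,z 33.28 242.46
edge now 81.31 w4,w5,w6 [np.float64(82.54), np.float64(83.15), np.float64(83.35)]
```

```bash
python3 -m crank '[[0,0,0.25,0,0,0],[0,0,0.25,0,0,0],[0,0,0.25,0,0,0],[0,0,0.25,0,0,0],[0,0,0.25,0,0,0],[0,0,0.25,0,0,0],[0,0,0.25,0,0,0],[0,0,0.25,0,0,0]]'
python3 st.py
python3 -m crank '[[0,0,0,0,0,0],[0,0,0,0,0,0],[0,0,0,0,0,0],[0,0,0,0,0,0],[0,0,0,0,0,0],[0,0,0,0,0,0],[0,0,0,0,0,0],[0,0,0,0,0,0]]'
python3 st.py; python3 rot.py
```

```text
clock: 21.15
position: [513.8, -184.3, 242.5]
eef_rot: [0.628, 0.767, -0.086, 0.101]
wrist_force: [-0.5, 0.6, -3.5]
grip_width: 21.2
21.3 [ 513.82 -184.33  242.5 ] F [-0.32  0.87 -3.77  0.58  0.19 -0.  ] lean 0.266 lat 33.55 along -2.5 az 0.1981 grip 21.27
model lat,z 33.3 242.46
clock: 22.1
position: [513.8, -184.3, 242.5]
eef_rot: [0.628, 0.767, -0.086, 0.101]
wrist_force: [-0.1, 1.0, -2.7]
grip_width: 20.6
22.25 [ 513.84 -184.34  242.48] F [-0.24  0.9  -3.2   0.59  0.17 -0.01] lean 0.266 lat 33.54 along -2.48 az 0.1981 grip 21.1
model lat,z 33.3 242.46
edge now 81.29 w4,w5,w6 [np.float64(82.54), np.float64(83.15), np.float64(83.35)]
```

```bash
python3 -c "
from rig import robot
s=robot.read_state();print(s['clock'],s['wrist_force']);print(robot.close_job())"
```

```text
22.3 [-0.50437547  0.92501644 -3.57065554]
the job is handed in; nothing more can be done
None
```

I gripped the smaller gauge by its top edge and stood it upright on the knot, foot square across the log. I then rolled it to the index angle and handed it in still held, about 22 s in, with the grip at 60 N.

**Last checks:**
- **Index:** the wrist camera close-ups put the tab at 0.25–0.255 rad. The first scene picture gave 0.225, but it is much coarser, so I set it aside.
- **Lean:** I estimate the gauge itself leans 0.252 rad. The tool leans 0.266, less about 0.014 of turn in the pads measured with the wrist camera. A scene picture fit before the last correction gave 0.241 ± 0.006, against 0.240 by the wrist method.
- **Pointer:** in the last scene picture it lies on the tab. That view is too oblique to show errors of about 0.01 rad, so the exact centring rests on the wrist camera figures.
- **Contact:** the knot carries about 2 N of the gauge's roughly 5.3 N weight. The foot square to the log within about 0.005 rad. Rolling has moved the contact about 5 mm from the foot's middle towards its lowered end.

**Problems on the way:** during the fine tilt the foot lifted off briefly and the gauge turned about 0.012 rad in the grip. I raised the grip from 55 to 60 N, put the foot back on the knot and corrected the lean. The contact force still drifts by a newton or two after each small move, and at hand-in it was rising slightly.

The other things on the bench look unmoved in the last scene picture.

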